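Kit the power-supply repair parts

ROBOT

A 7-joint arm with a two-finger parallel gripper is mounted at the origin on the work surface. World frame = base frame: x ahead of the robot, y to its left, z up, the work surface at z = 0. Lengths are in m, angles in rad, forces in N, time in s.
With the tool pointing down it reaches from about 0.4 to 0.85 m from the base axis. Payload 4.5 kg.
Tool frame: the origin (TCP) lies at the very end of the fingers, on their centre line; the grasp point (between the pads) lies 19 mm behind it (manip.grip_depth is the z of the grasp point in the tool frame, in m); z points along the fingers, y is the line along which they close (so a half turn about z gives the same grasp; the last joint's range is limited). The gripper opens to 85 mm and grips with 20 to 120 N. Pads are 22 mm wide; open, the fingers measure 114 mm over their backs; the gripper's body (76 mm by 85 mm) begins 54 mm behind the grasp point. The pads swing forward as they close: fully open they stand 13 mm farther back than shut.
Start: joints at [-1.239, 0.689, -0.195, 1.565, 0.157, 0.902, -0.215], TCP at [0.183, 0.598, 0.231] pointing down, gripper open.
Joint ranges: [-3.01, 3.01], [-0.46, 2.08], [-1.47, 1.51], [0.13, 2.56], [-1, 4.14], [0.04, 2.09], [-2.66, 2.66]. Speed limits (rad/s): [2.57, 2.57, 3.14, 3.14, 3.14, 3.14, 3.14].

INTERFACE

Orientations are given as a unit quaternion [w, x, y, z].
In Python, from station import get_obs, get_image, hand_in, manip gives the robot as it stands.
- The arm moves only by the tool move_arm, never from a script. Its argument "increments" is a list of rows, each a list of 6 numbers: the shift along the tool's x, y, z in units of 25 mm (1.0 is 25 mm), then the turn, a rotation vector about the tool's x, y, z in units of 8 degrees (1.0 is 8 degrees). In form: [[x, y, z, wx, wy, wz], ...]. A call has 1 to 12 rows; each row shifts and turns the commanded pose from where the row before left it, along the tool's axes as they then stand; what a row does not reach is not made up. A row lasts 1/8 s, in which the tool goes at most 62.5 mm and 10.7 degrees, less where a joint would pass 70% of its speed; a pose out of reach is approached as far as the arm can. A call is refused whole if a number of a shift passes 1 or a number of a turn 1, either way. A call with a gripper value outside its range is refused whole. "claw" is the finger opening in mm, from 0 to 85.4, set as the call begins (left out, the last holds). The fingers move at their own pace and stop on an object; "squeeze" is the grip in N (left out, the last holds). Time passes only in rows, so rows that do not move let the fingers close. It gives the time, the measured TCP pose, the force, the opening and the grip force at its end, in the units of the state.
- get_obs(): the state, without advancing time (a new reading comes with each control period).
- get_image(name): name is "scene" or "top" or "wrist"; returns a dict with "color" (400x640x3 uint8, red, green, blue), "K" (3x3 intrinsics, pixels), "extrinsics" (4x4, takes a point from camera to world coordinates); the wrist camera has in their place "T_tool_cam" (4x4, takes a point from camera to tool coordinates, whose origin is the TCP and whose axes are the flange's). Camera axes: x right, y down, z forward; pixel columns grow to the right and rows downward; lengths in m; the calibration is good to about 2 mm. The wrist camera is an equidistant fisheye: a pixel r from the principal point sees the ray r / f radians off the axis. A picture is of the moment at which its call begins: read the wrist's pose just before it. There is no depth.
- hand_in(): hands the job in; it is judged then, once.
The state is a dict: "t": time; "joint_pos": joint angles; "joint_vel": joint speeds; "joint_efforts": joint torques, N m; "ee_pos": TCP position; "orientation": TCP orientation; "contact_force": force on the tool from outside, world axes, zero at the start; "moment": the same for the moment, N m; "finger_gap": finger opening in m; "gripper_force": force on a finger pad.
Only numpy, scipy, OpenCV 4.12 (cv2) and the standard library are available. Lean on these libraries where they do the work, as an engineer would, in place of code of your own. Each camera call takes 0.05 s, during which the arm holds its last target. There are 200 camera calls.

TASK

Lay out the parts for the power-supply repair in the kitting tray: the larger of the two black capacitor cans in the round well, the transformer in the square well, the finned heat sink lengthwise in the oblong well and the solder reel over the peg. Keep every part upright, set it down rather than dropping it, and let it sit fully down in its place. The smaller can and the plain aluminium block do not belong: leave them standing on the bench where they are.

Things in the scene. Friction and masses are not known exactly. Their poses are not given: they have to be found in the camera images.
- nest_round: Fixed grey plastic nest 92 x 92 x 13 mm, one of four in the 2 x 2 places (in any order) of a low square aluminium tray (204 mm, rim 14 mm high). It has a round well 60 mm across and 10 mm deep in its middle; floor 3 mm above the underside. Origin at the centre of the nest's underside (5 mm over the bench), z up, x and y along its sides.
- nest_square: Fixed grey plastic nest 92 x 92 x 13 mm, one of four in the 2 x 2 places (in any order) of a low square aluminium tray (204 mm, rim 14 mm high). It has a square well 62 x 62 mm, 10 mm deep in its middle; floor 3 mm above the underside. Origin at the centre of the nest's underside (5 mm over the bench), z up, x and y along its sides.
- nest_long: Fixed grey plastic nest 92 x 92 x 13 mm, one of four in the 2 x 2 places (in any order) of a low square aluminium tray (204 mm, rim 14 mm high). It has an oblong well, 77 mm along the nest's x and 47 mm along y, 10 mm deep, in its middle; floor 3 mm above the underside. Origin at the centre of the nest's underside (5 mm over the bench), z up, x and y along its sides.
- nest_peg: Fixed grey plastic nest 92 x 92 x 13 mm, one of four in the 2 x 2 places (in any order) of a low square aluminium tray (204 mm, rim 14 mm high). It is flat on top (13 mm above its underside) with an upright steel peg in its middle, 9 mm in diameter and 16 mm tall. Origin at the centre of the nest's underside (5 mm over the bench), z up, x and y along its sides.
- can_large: The larger capacitor can: black upright cylinder 42 mm in diameter, 50 mm tall, aluminium top with two small brass terminals (3 mm proud). About 110 g. Origin at the centre of its underside, z up; it starts standing upright on the bench, at any yaw.
- can_small: The smaller capacitor can, a look-alike that does not belong: black upright cylinder 28 mm in diameter, 50 mm tall, the same top. Origin at the centre of its underside, z up; it starts standing upright on the bench, at any yaw.
- transformer: Small transformer: dark steel core 46 mm (x) x 22 mm (y) x 42 mm tall, with a white and copper coil 28 mm (x) x 42 mm (y), from 7 to 35 mm high, standing out on both y sides through the middle: a cross seen from above. Grip it by the core's two flat ends, along x (46 mm). About 220 g. Origin at the centre of its underside, z up; it starts standing upright on the bench, at any yaw.
- heat_sink: Aluminium heat sink 60 mm (x) x 30 mm (y) x 40 mm tall, five thin upright fins running along x with slots open to the top. It can be gripped across y (30 mm). About 100 g. Origin at the centre of its underside, z up; it starts standing upright on the bench, at any yaw.
- plain_block: Plain solid aluminium block, a look-alike that does not belong: 60 mm (x) x 30 mm (y) x 40 mm tall, no fins, smooth top with two small dark holes. Origin at the centre of its underside, z up; it starts standing upright on the bench, at any yaw.
- reel: Reel of solder standing on its flat end: 54 mm in diameter, 44 mm tall, white plastic end rings, silvery winding that fills it to the rim, with a 26 mm hole right through along its axis (z). About 200 g. Origin at the centre of its underside, z up; it starts standing upright on the bench, at any yaw.
Mind the look-alikes: they are no part of the job. Leave any purple or turquoise look-alike of the reel alone.

How it is judged:
By the outcome, as a careful person would: the job done as asked, in the order asked, and still so for the second after the job is handed in, with the robot touching nothing.
It also fails if it takes over 96 s, if anything falls off the work surface, if the arm or the gripper's body presses on something with over 40 N, if the wrist force passes 120 N, or if a joint passes its speed limit or range.

## Working session

There is one attempt and no reset: what is moved stays moved. The work goes in short steps, Python scripts to look and compute and a tool call to move; the robot and the scene stay as the last step left them, time stands still between calls to the robot, and variables do not carry over. Pictures are saved under pics/ and viewed, at most 14 in all, crops included, and the job is handed in when it is done.

Besides the shell and the picture viewer there is one more tool, called after ">>>" by a JSON object that holds its "api" and its "payload". move_arm: Moves the arm, as the interface text tells. Its arguments: {"type":"object","properties":{"increments":{"type":"array"},"claw":{"type":"number"},"squeeze":{"type":"number"}},"required":["increments"]}

```bash
ls; mkdir -p pics; python3 - <<'E'
from station import get_obs,get_image,manip
import cv2
o=get_obs();print(o['t'],o['ee_pos'],o['orientation'],o['finger_gap'],manip.grip_depth)
for n in ['scene','top','wrist']:
    d=get_image(n);cv2.imwrite(f'pics/{n}0.png',d['color'][:,:,::-1])
    print(n,d['K'].tolist(),(d.get('extrinsics') if n!='wrist' else d['T_tool_cam']).round(4).tolist())
E
```

```text
pics
0.0 [0.18323871 0.59683721 0.23048073] [-7.78495548e-05  1.48314358e-01  9.88939829e-01 -9.27010459e-04] 0.08543453675574549 -0.0187
scene [[492.4279527818443, 0.0, 317.54937558407846], [0.0, 492.4279527818443, 193.2939441462884], [0.0, 0.0, 1.0]] [[-0.0347, 0.5814, -0.8129, 1.2891], [0.9991, 0.0389, -0.0147, 0.0129], [0.0231, -0.8127, -0.5823, 0.6106], [0.0, 0.0, 0.0, 1.0]]
top [[385.2939399960825, 0.0, 317.5591716781389], [0.0, 385.2939399960825, 200.80627521328427], [0.0, 0.0, 1.0]] [[-0.0245, -0.9938, 0.1083, 0.4081], [-0.9996, 0.0256, 0.0082, -0.0284], [-0.0109, -0.1081, -0.9941, 0.7762], [0.0, 0.0, 0.0, 1.0]]
wrist [[309.70691628693146, 0.0, 319.1766165612578], [0.0, 309.70691628693146, 201.76583555979212], [0.0, 0.0, 1.0]] [[-0.0007, -0.9608, -0.2773, 0.0702], [1.0, -0.0007, -0.0004, 0.0006], [0.0002, -0.2773, 0.9608, -0.1418], [0.0, 0.0, 0.0, 1.0]]
```

View pics/top0.png

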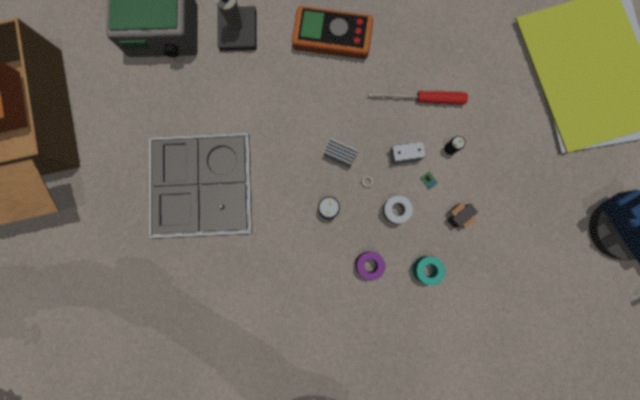

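View pics/scene0.png

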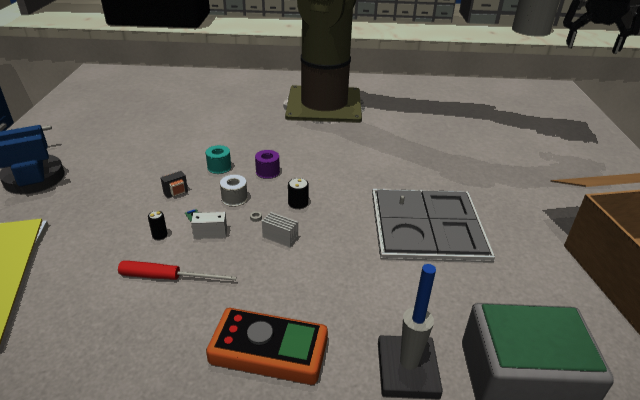

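The top view shows the tray at px (150-250, 135-236): oblong well top left, round well top right, square well bottom left, peg bottom right. The parts are the heat sink (341,152), big can (329,208), reel (398,210), transformer (463,215), block (408,152) and small can (456,145).

```bash
cat > h.py <<'E'
import numpy as np,cv2
from scipy.spatial.transform import Rotation as R
from station import get_obs,get_image
def pose():
    o=get_obs();q=o['orientation'];return np.array(o['ee_pos']),R.from_quat([q[1],q[2],q[3],q[0]]).as_matrix(),o
def cast(d,uv,z,T=None):
    """pixel(s) -> world points on plane z. T given (camera to world) = fisheye"""
    K=d['K'];uv=np.atleast_2d(np.float64(uv));a=(uv-K[:2,2])/K[0,0]
    if T is None: T=d['extrinsics'];r=np.c_[a,np.ones(len(a))]
    else:
        th=np.linalg.norm(a,axis=1,keepdims=True);r=np.c_[a*np.sinc(th/np.pi)/1*0+a/np.maximum(th,1e-9)*np.sin(th),np.cos(th)]
    r=r@T[:3,:3].T;o=T[:3,3];return (o+r*((z-o[2])/r[:,2:]))
def proj(d,P,T):
    p=(np.atleast_2d(P)-T[:3,3])@T[:3,:3];rr=np.linalg.norm(p[:,:2],axis=1,keepdims=True);th=np.arctan2(rr[:,0],p[:,2])[:,None]
    return d['K'][:2,2]+d['K'][0,0]*th*p[:,:2]/rr
def wrist():
    p,M,_=pose();d=get_image('wrist');T=np.eye(4);T[:3,:3]=M;T[:3,3]=p;return d,T@d['T_tool_cam']
def rect(d,T,cx,cy,z,half=.08,n=600):
    """top-down picture of plane z; up=+x, left=+y; px -> world: x=cx+half-v*s, y=cy+half-u*s, s=2half/n"""
    s=2*half/n;v,u=np.mgrid[0:n,0:n]
    P=np.c_[(cx+half-v*s).ravel(),(cy+half-u*s).ravel(),np.full(n*n,z)]
    m=proj(d,P,T).reshape(n,n,2).astype(np.float32)
    return cv2.remap(d['color'][:,:,::-1].copy(),m,None,cv2.INTER_LINEAR)
def go(x,y,z,yaw=None):
    """yaw: world angle of tool y (mod 180). prints turn, then shift in tool axes before and after the turn"""
    p,M,o=pose();cur=np.arctan2(M[1,1],M[0,1]);w=0
    if yaw is not None: w=-((yaw-cur+np.pi/2)%np.pi-np.pi/2)
    d=np.array([x,y,z])-p;M2=M@R.from_rotvec([0,0,w]).as_matrix()
    tilt=np.cross(M[:,2],[0,0,-1])@M
    print('t',round(o['t'],2),'p',p.round(4),'yaw',round(np.degrees(cur),1),'j7',round(o['joint_pos'][6],2),'| wz',round(np.degrees(w)/8,2),'shift before',(d@M/.025).round(2),'after',(d@M2/.025).round(2),'tilt u',(np.degrees(tilt)/8).round(2))
E
python3 - <<'E'
from h import *
im=cv2.imread('pics/top0.png')
cv2.imwrite('pics/c1.png',cv2.resize(im[125:245,300:500],None,fx=4,fy=4,interpolation=cv2.INTER_CUBIC))
cv2.imwrite('pics/c2.png',cv2.resize(im[125:245,140:260],None,fx=5,fy=5,interpolation=cv2.INTER_CUBIC))
E
```

```text
(no output)
```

View pics/c1.png

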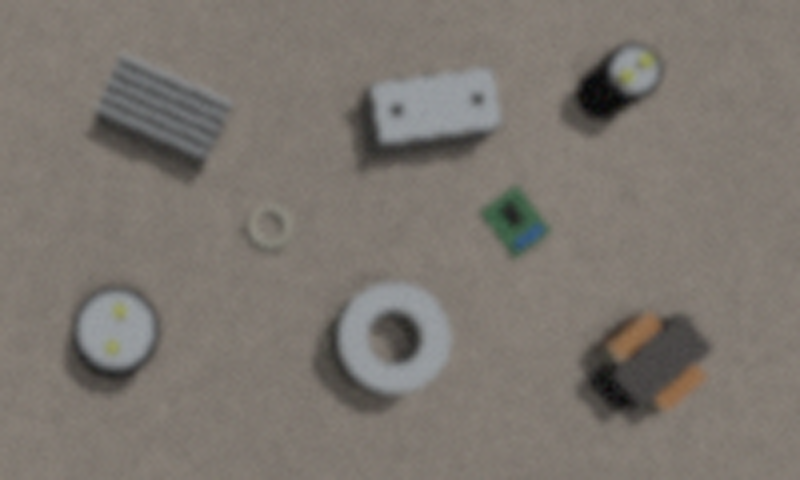

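View pics/c2.png

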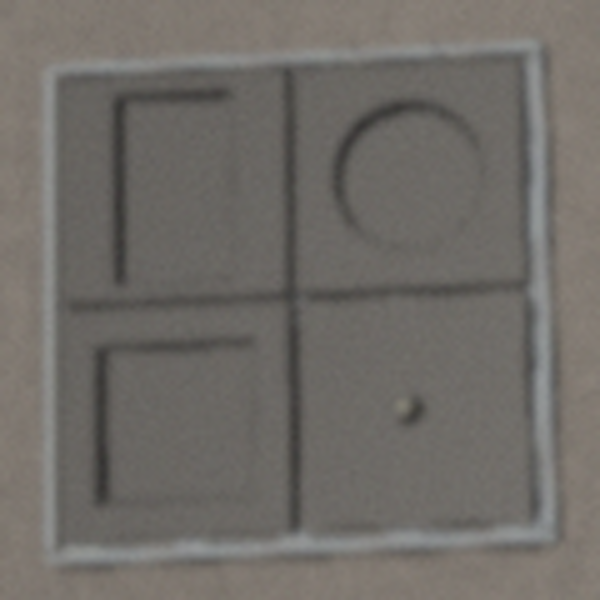

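c1 shows the heat sink top corners at (121,53), (232,104), (207,158), (98,105). The can top is centred at (117,330), the reel top at (394,337) and the core top at about (662,358). c2 shows the rim corners at (47,68), (540,42), (553,540), (52,560) and the peg at (406,407).

```bash
python3 - <<'E'
from h import *
d=get_image('top')
f1=lambda a:np.array(a,float)/4+[300-.375,125-.375]
f2=lambda a:np.array(a,float)/5+[140-.4,125-.4]
c=cast(d,f1([(121,53),(232,104),(207,158),(98,105)]),.04)[:,:2]
print('hs',c.mean(0),np.degrees(np.arctan2(*(c[1]-c[0]+c[2]-c[3])[::-1]))%180, np.linalg.norm(c[1]-c[0]),np.linalg.norm(c[2]-c[1]))
print('can',cast(d,f1([117,330]),.05),'reel',cast(d,f1([394,337]),.044))
t=cast(d,f1([(662,358),(634,336),(682,387)]),.042);print('tr',t, np.degrees(np.arctan2(*(t[2]-t[1])[1::-1]))%180)
r=cast(d,f2([(47,68),(540,42),(553,540),(52,560)]),.014)[:,:2]
print('tray',r.mean(0),[np.linalg.norm(r[i]-r[i-1]).round(4) for i in range(4)])
e=(r[0]-r[1]+r[3]-r[2]);a=np.arctan2(e[1],e[0])-np.pi/2;print('tray yaw',np.degrees(a))
print('cross',cast(d,f2([294,296]),.018),'peg',cast(d,f2([406,407]),.034))
print('wells',cast(d,f2([(410,175),(176,188),(176,424)]),.018)[:,:2].tolist())
ex=np.array([np.cos(a),np.sin(a)]);ey=np.array([-ex[1],ex[0]])
for n,i,j in [('round',1,-1),('long',1,1),('square',-1,1),('peg',-1,-1)]: print(n,r.mean(0)+.048*(i*ex+j*ey))
p=cast(d,f1([117,330]),.05)[0];go(p[0]-.05,p[1],.23,np.pi/2)
E
```

```text
hs [ 0.585024   -0.06988602] 62.64095998202224 0.05970475246462338 0.029441180291718442
can [[ 0.47463988 -0.0435538   0.05      ]] reel [[ 0.46848188 -0.17529679  0.044     ]]
tr [[ 0.45539403 -0.30232506  0.042     ]
 [ 0.46621713 -0.2897384   0.042     ]
 [ 0.44138532 -0.31086523  0.042     ]] 40.391047292937344
tray [0.53033607 0.21453001] [np.float64(0.1998), np.float64(0.2012), np.float64(0.2021), np.float64(0.1988)]
tray yaw 1.1818700345438062
cross [[0.53095244 0.21476504 0.018     ]] peg [[0.48365168 0.16563943 0.034     ]]
wells [[0.578883454471989, 0.16846253450997178], [0.5761022111294922, 0.2627389499977695], [0.48084512898146814, 0.2612483230794399]]
round [0.57931591 0.16753027]
long [0.57733581 0.26350984]
square [0.48135623 0.26152974]
peg [0.48333634 0.16555017]
t 0.2 p [0.1833 0.5971 0.2308] yaw 72.9 j7 -0.22 | wz -2.13 shift before [-16.75 -21.67   0.06] after [ -9.65 -25.63   0.06] tilt u [-0.01  0.   -0.  ]
```

>>> {"api": "move_arm", "payload": {"increments": [[-0.1, -0.6, 0, 0, 0, -1], [-0.3, -1, 0, 0, 0, -1], [-0.3, -1, 0, 0, 0, -0.13], [-0.4, -1, 0, 0, 0, 0], [-0.45, -1, 0, 0, 0, 0], [-0.45, -1, 0, 0, 0, 0], [-0.45, -1, 0, 0, 0, 0], [-0.45, -1, 0, 0, 0, 0], [-0.45, -1, 0, 0, 0, 0], [-0.45, -1, 0, 0, 0, 0], [-0.45, -1, 0, 0, 0, 0], [-0.45, -1, 0, 0, 0, 0]], "claw": 70, "squeeze": 40}}

```text
t: 1.7
ee_pos: [0.2921, 0.3056, 0.2313]
orientation: [0.0, 0.0, 1.0, 0.0]
contact_force: [1.3, 0.4, -0.6]
finger_gap: 0.0699
gripper_force: 0.0
```

>>> {"api": "move_arm", "payload": {"increments": [[-0.45, -1, 0, 0, 0, 0], [-0.45, -1, 0, 0, 0, 0], [-0.45, -1, 0, 0, 0, 0], [-0.45, -1, 0, 0, 0, 0], [-0.45, -1, 0, 0, 0, 0], [-0.45, -1, 0, 0, 0, 0], [-0.45, -1, 0, 0, 0, 0], [-0.45, -1, 0, 0, 0, 0], [-0.45, -1, 0.5, 0, 0, 0], [-0.45, -1, 0.8, 0, 0, 0], [-0.45, -1, 0.8, 0, 0, 0], [-0.45, -1, 0.8, 0, 0, 0]]}}

```text
t: 3.2
ee_pos: [0.4273, 0.0056, 0.1582]
orientation: [0.0, 0.0, 1.0, 0.0]
contact_force: [0.1, 0.2, 1.3]
finger_gap: 0.0699
gripper_force: 0.0
```

```bash
python3 - <<'E'
from h import *
go(.4746,-.0436,.12,np.pi/2)
E
```

```text
t 3.2 p [0.4273 0.0056 0.1582] yaw 90.0 j7 1.02 | wz -0.0 shift before [-1.89 -1.97  1.53] after [-1.89 -1.97  1.53] tilt u [0. 0. 0.]
```

>>> {"api": "move_arm", "payload": {"increments": [[-1, -1, 0.5, 0, 0, 0], [-0.9, -1, 0.5, 0, 0, 0], [0, 0, 0.5, 0, 0, 0], [0, 0, 0, 0, 0, 0]]}}

```text
t: 3.7
ee_pos: [0.473, -0.0432, 0.1205]
orientation: [-0.001, -0.0, 1.0, 0.0]
contact_force: [-0.8, 1.0, 0.9]
finger_gap: 0.0701
gripper_force: 0.0
```

```bash
python3 - <<'E'
from h import *
d,T=wrist()
go(.4746,-.0436,.12,np.pi/2)
a=rect(d,T,.4746,-.0436,.05,.04,400)
b=rect(d,T,.4685,-.1753,.044,.04,400)
cv2.imwrite('pics/w1.png',np.hstack([a,b]))
E
```

```text
t 3.75 p [ 0.4731 -0.0428  0.121 ] yaw 90.1 j7 1.11 | wz 0.01 shift before [-0.06 -0.03  0.04] after [-0.06 -0.03  0.04] tilt u [ 0.   -0.01 -0.  ]
```

View pics/w1.png

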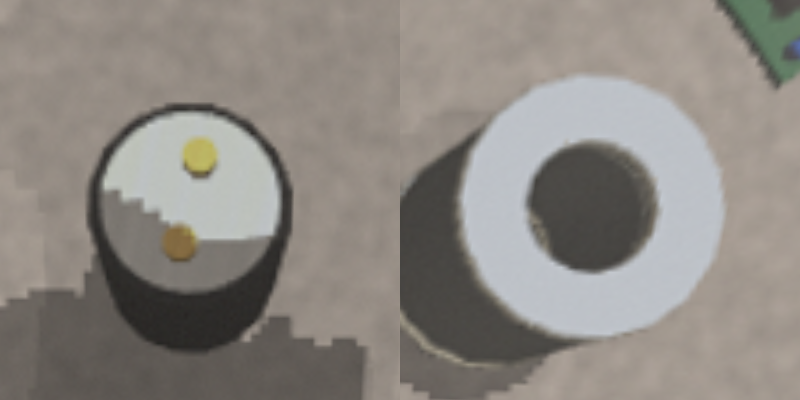

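The wrist view shows the can top centred at (190,203) in the left panel and the reel top at (193,206) in the right. The can is therefore at (0.474, -0.0416) and the reel at (0.467, -0.174).

>>> {"api": "move_arm", "payload": {"increments": [[-0.04, 0.05, 0.9, 0, 0, 0], [0, 0, 0.9, 0, 0, 0], [0, 0, 0.9, 0, 0, 0], [0, 0, 0.9, 0, 0, 0], [0, 0, 0.68, 0, 0, 0], [0, 0, 0, 0, 0, 0]]}}

```text
t: 4.5
ee_pos: [0.4744, -0.0412, 0.0141]
orientation: [-0.001, -0.001, 1.0, 0.0]
contact_force: [0.5, -0.5, -0.1]
finger_gap: 0.07
gripper_force: 0.0
```

>>> {"api": "move_arm", "payload": {"increments": [[0, 0, 0, 0, 0, 0], [0, 0, 0, 0, 0, 0], [0, 0, 0, 0, 0, 0], [0, 0, 0, 0, 0, 0], [0, 0, 0, 0, 0, 0], [0, 0, 0, 0, 0, 0]], "claw": 30}}

```text
t: 5.25
ee_pos: [0.4756, -0.0421, 0.0154]
orientation: [0.001, 0.0, 1.0, 0.0]
contact_force: [-1.4, 1.2, 6.9]
finger_gap: 0.0413
gripper_force: 40.3
```

```bash
python3 - <<'E'
from h import *
go(.579,.168,.09,np.radians(91.2))
E
```

```text
t 5.25 p [ 0.4756 -0.0421  0.0154] yaw 90.0 j7 1.03 | wz -0.15 shift before [-4.14  8.41 -2.97] after [-4.32  8.32 -2.97] tilt u [0.   0.01 0.  ]
```

>>> {"api": "move_arm", "payload": {"increments": [[0, 0, -0.7, 0, 0, 0], [0, 0, -0.8, 0, 0, 0], [-0.2, 0.6, -0.8, 0, 0, 0], [-0.5, 1, -0.65, 0, 0, -0.15], [-0.6, 1, 0, 0, 0, 0], [-0.6, 1, 0, 0, 0, 0], [-0.6, 1, 0, 0, 0, 0], [-0.6, 1, 0, 0, 0, 0], [-0.6, 1, 0, 0, 0, 0], [-0.4, 1, 0, 0, 0, 0], [-0.2, 0.75, 0, 0, 0, 0], [0, 0, 0, 0, 0, 0]]}}

```text
t: 6.75
ee_pos: [0.5789, 0.17, 0.0883]
orientation: [0.0, -0.012, 1.0, 0.001]
contact_force: [-0.8, 0.4, -0.7]
finger_gap: 0.0411
gripper_force: 40.7
```

```bash
python3 - <<'E'
from h import *
d,T=wrist()
go(.579,.168,.0225,np.radians(91.2))
a=rect(d,T,.5303,.2145,.018,.12,600)
cv2.imwrite('pics/w2.png',a)
E
```

```text
t 6.8 p [0.5786 0.1679 0.088 ] yaw 91.2 j7 0.91 | wz 0.0 shift before [-0.02  0.    2.62] after [-0.02  0.    2.62] tilt u [-0.   -0.01  0.  ]
```

View pics/w2.png

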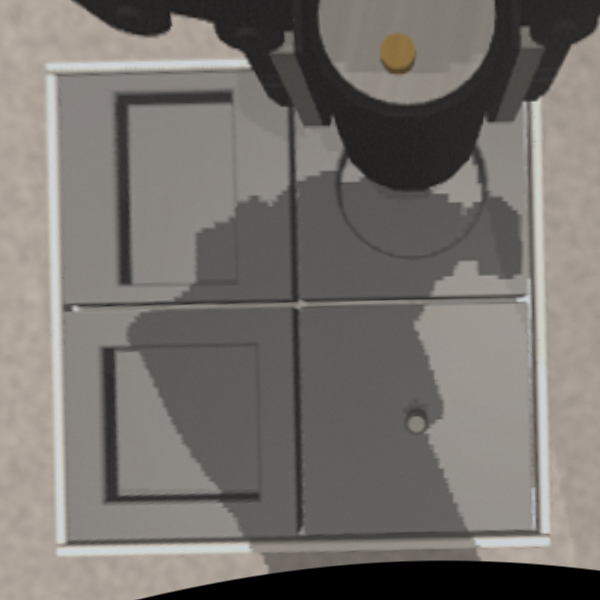

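The rectified tray view shows the round well at (411,183), the oblong at (177,189), the square at (181,423) and the peg at (416,422). These agree with the top view to 1-2 mm. I'll lower the can.

>>> {"api": "move_arm", "payload": {"increments": [[0, 0.03, 0.8, 0, 0, 0], [0, 0, 0.8, 0, 0, 0], [0, 0, 0.6, 0, 0, 0], [0, 0, 0.2, 0, 0, 0], [0, 0, 0.1, 0, 0, 0], [0, 0, 0.08, 0, 0, 0], [0, 0, 0, 0, 0, 0]]}}

```text
t: 7.68
ee_pos: [0.5794, 0.169, 0.0238]
orientation: [0.0, -0.01, 1.0, 0.0]
contact_force: [1.3, -1.0, -0.9]
finger_gap: 0.0409
gripper_force: 40.7
```

>>> {"api": "move_arm", "payload": {"increments": [[0, 0, 0.04, 0, 0, 0], [0, 0, 0.04, 0, 0, 0], [0, 0, 0, 0, 0, 0]]}}

```text
t: 8.05
ee_pos: [0.5795, 0.169, 0.0234]
orientation: [0.001, -0.01, 1.0, 0.0]
contact_force: [-2.7, -0.9, 11.8]
finger_gap: 0.0406
gripper_force: 42.0
```

>>> {"api": "move_arm", "payload": {"increments": [[0, 0, 0, 0, 0, 0], [0, 0, 0, 0, 0, 0], [0, 0, -0.5, 0, 0, 0], [0, 0, -1, 0, 0, 0], [0, 0, -1, 0, 0, 0], [0, 0, -1, 0, 0, 0]], "claw": 60}}

```text
t: 8.8
ee_pos: [0.5793, 0.1689, 0.1105]
orientation: [0.0, -0.01, 1.0, 0.0]
contact_force: [0.5, 0.3, -1.0]
finger_gap: 0.0598
gripper_force: 0.0
```

```bash
python3 - <<'E'
from h import *
go(.4554,-.3023,.13,np.radians(130.4))
E
```

```text
t 8.8 p [0.5793 0.1689 0.1105] yaw 91.2 j7 0.92 | wz -4.9 shift before [  5.34 -18.74  -0.79] after [ 15.99 -11.14  -0.79] tilt u [ 0.  0. -0.]
```

>>> {"api": "move_arm", "payload": {"increments": [[0.28, -1, -0.2, 0, 0, 0], [0.28, -1, -0.2, 0, 0, 0], [0.28, -1, -0.2, 0, 0, 0], [0.28, -1, -0.2, 0, 0, 0], [0.28, -1, 0, 0, 0, 0], [0.28, -1, 0, 0, 0, 0], [0.28, -1, 0, 0, 0, 0], [0.28, -1, 0, 0, 0, 0], [0.28, -1, 0, 0, 0, 0], [0.28, -1, 0, 0, 0, 0], [0.28, -1, 0, 0, 0, 0], [0.28, -1, 0, 0, 0, 0]], "claw": 75}}

```text
t: 10.3
ee_pos: [0.5014, -0.1337, 0.1297]
orientation: [0.0, -0.01, 1.0, -0.0]
contact_force: [-0.6, -0.8, -0.9]
finger_gap: 0.0751
gripper_force: 0.0
```

>>> {"api": "move_arm", "payload": {"increments": [[0.28, -1, 0, 0, 0, 0], [0.28, -1, 0, 0, 0, 0], [0.28, -1, 0, 0, 0, 0], [0.28, -1, 0, 0, 0, 0], [0.28, -1, 0, 0, 0, 0], [0.28, -1, 0, 0, 0, 0], [0.28, -0.74, 0, 0, 0, -1], [0, 0, 0, 0, 0, -1], [0, 0, 0, 0, 0, -1], [0, 0, 0, 0, 0, -1], [0, 0, 0, 0, 0, -0.9], [0, 0, 0, 0, 0, 0]]}}

```text
t: 11.8
ee_pos: [0.4558, -0.3025, 0.1295]
orientation: [0.0, -0.344, 0.939, -0.0]
contact_force: [-0.1, -0.4, -0.7]
finger_gap: 0.0749
gripper_force: 0.0
```

```bash
python3 - <<'E'
from h import *
d,T=wrist()
go(.4554,-.3023,.014,np.radians(130.4))
a=rect(d,T,.4554,-.3023,.042,.05,500)
cv2.imwrite('pics/w3.png',a)
E
```

```text
t 11.85 p [ 0.4558 -0.3025  0.1294] yaw 130.2 j7 2.13 | wz -0.02 shift before [0.01 0.02 4.62] after [0.01 0.02 4.62] tilt u [-0.  0.  0.]
```

View pics/w3.png

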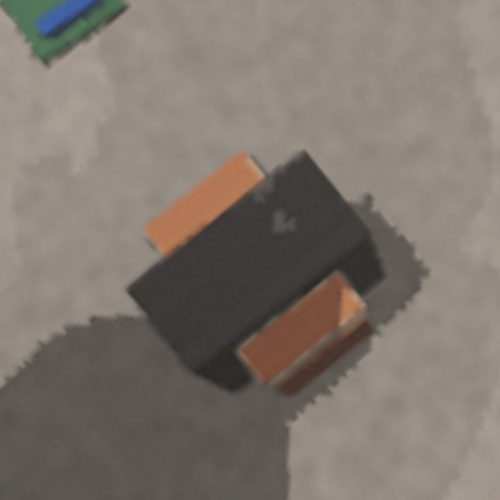

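The core top corners are at (303,151), (370,241), (196,369), (127,290). That puts the transformer at (0.4528, -0.3021) with its core axis at 127.3°.

>>> {"api": "move_arm", "payload": {"increments": [[0, 0, 0.7, 0, 0, 0.36], [0.09, 0.085, 0.8, 0, 0, 0], [0, 0, 0.8, 0, 0, 0], [0, 0, 0.8, 0, 0, 0], [0, 0, 0.8, 0, 0, 0], [0, 0, 0.7, 0, 0, 0], [0, 0, 0, 0, 0, 0]]}}

```text
t: 12.72
ee_pos: [0.4522, -0.3016, 0.0133]
orientation: [-0.001, -0.321, 0.947, 0.0]
contact_force: [-0.9, -0.7, -0.0]
finger_gap: 0.0752
gripper_force: 0.0
```

>>> {"api": "move_arm", "payload": {"increments": [[0, 0, 0, 0, 0, 0], [0, 0, 0, 0, 0, 0], [0, 0, 0, 0, 0, 0], [0, 0, 0, 0, 0, 0], [0, 0, 0, 0, 0, 0], [0, 0, 0, 0, 0, 0]], "claw": 34, "squeeze": 50}}

```text
t: 13.48
ee_pos: [0.4534, -0.3022, 0.0151]
orientation: [0.001, -0.321, 0.947, -0.001]
contact_force: [-0.6, 0.1, 6.4]
finger_gap: 0.0451
gripper_force: 52.3
```

```bash
python3 - <<'E'
from h import *
go(.481,.262,.10,np.radians(91.2))
E
```

```text
t 13.47 p [ 0.4534 -0.3022  0.0151] yaw 127.5 j7 1.93 | wz 4.53 shift before [-14.61  17.23  -3.41] after [-1.58 22.54 -3.41] tilt u [-0.01  0.01 -0.  ]
```

>>> {"api": "move_arm", "payload": {"increments": [[0, 0, -0.6, 0, 0, 0], [0, 0, -0.8, 0, 0, 0.53], [0, 0, -0.9, 0, 0, 1], [0, 0, -0.9, 0, 0, 1], [0, 0, -0.2, 0, 0, 1], [0, 0.3, 0, 0, 0, 1], [-0.1, 0.7, 0, 0, 0, 0], [-0.1, 1, 0, 0, 0, 0], [-0.1, 1, 0, 0, 0, 0], [-0.1, 1, 0, 0, 0, 0], [-0.1, 1, 0, 0, 0, 0], [-0.1, 1, 0, 0, 0, 0]]}}

```text
t: 14.98
ee_pos: [0.4633, -0.1495, 0.0992]
orientation: [-0.0, -0.013, 1.0, 0.001]
contact_force: [1.3, 0.3, -1.8]
finger_gap: 0.0453
gripper_force: 51.7
```

>>> {"api": "move_arm", "payload": {"increments": [[-0.1, 1, 0, 0, 0, 0], [-0.1, 1, 0, 0, 0, 0], [-0.1, 1, 0, 0, 0, 0], [-0.1, 1, 0, 0, 0, 0], [-0.1, 1, 0, 0, 0, 0], [-0.1, 1, 0, 0, 0, 0], [-0.1, 1, 0, 0, 0, 0], [-0.1, 1, 0, 0, 0, 0], [-0.1, 1, 0, 0, 0, 0], [0, 1, 0, 0, 0, 0], [0, 1, 0, 0, 0, 0], [0, 1, 0, 0, 0, 0]]}}

```text
t: 16.48
ee_pos: [0.4783, 0.1507, 0.0992]
orientation: [-0.0, -0.013, 1.0, 0.001]
contact_force: [0.6, 0.4, -2.0]
finger_gap: 0.0447
gripper_force: 51.7
```

```bash
python3 - <<'E'
from h import *
go(.481,.262,.0245,np.radians(91.2))
E
```

```text
t 16.48 p [0.4783 0.1507 0.0992] yaw 91.5 j7 0.86 | wz 0.04 shift before [-0.23  4.44  2.99] after [-0.21  4.44  2.99] tilt u [ 0.01 -0.01  0.  ]
```

>>> {"api": "move_arm", "payload": {"increments": [[-0.05, 1, 0, 0, 0, 0], [-0.05, 1, 0, 0, 0, 0], [-0.05, 1, 0, 0, 0, 0], [-0.05, 1, 0, 0, 0, 0], [-0.02, 0.44, 0.2, 0, 0, 0], [0, 0, 0.8, 0, 0, 0], [0, 0, 0.9, 0, 0, 0], [0, 0, 0.6, 0, 0, 0], [0, 0, 0.3, 0, 0, 0], [0, 0, 0.15, 0, 0, 0], [0, 0, 0, 0, 0, 0]]}}

```text
t: 17.85
ee_pos: [0.4825, 0.2599, 0.0255]
orientation: [0.0, -0.011, 1.0, 0.0]
contact_force: [0.6, 0.2, -1.8]
finger_gap: 0.0452
gripper_force: 51.7
```

>>> {"api": "move_arm", "payload": {"increments": [[0.03, 0.04, 0.04, 0, 0, 0], [0, 0, 0.04, 0, 0, 0], [0, 0, 0.04, 0, 0, 0], [0, 0, 0, 0, 0, 0]]}}

```text
t: 18.35
ee_pos: [0.4817, 0.261, 0.0231]
orientation: [0.0, -0.011, 1.0, 0.0]
contact_force: [-1.6, 0.7, 5.5]
finger_gap: 0.0449
gripper_force: 52.4
```

>>> {"api": "move_arm", "payload": {"increments": [[0, 0, 0, 0, 0, 0], [0, 0, 0, 0, 0, 0], [0, 0, -0.5, 0, 0, 0], [0, 0, -1, 0, 0, 0], [0, 0, -1, 0, 0, 0], [0, 0, -1, 0, 0, 0], [0, 0, -0.5, 0, 0, 0]], "claw": 62}}

```text
t: 19.23
ee_pos: [0.4823, 0.2611, 0.1242]
orientation: [0.001, -0.011, 1.0, 0.001]
contact_force: [0.6, 0.8, -1.0]
finger_gap: 0.0621
gripper_force: 0.0
```

```bash
python3 - <<'E'
from h import *
go(.585,-.07,.13,np.radians(152.6))
E
```

```text
t 19.23 p [0.4823 0.2611 0.1242] yaw 91.2 j7 0.75 | wz -7.67 shift before [ -3.82 -13.33  -0.24] after [ 9.87 -9.74 -0.24] tilt u [0.01 0.02 0.  ]
```

>>> {"api": "move_arm", "payload": {"increments": [[-0.29, -1, 0, 0, 0, 0], [-0.29, -1, 0, 0, 0, 0], [-0.29, -1, 0, 0, 0, 0], [-0.29, -1, 0, 0, 0, 0], [-0.29, -1, 0, 0, 0, 0], [-0.29, -1, 0, 0, 0, 0], [-0.29, -1, 0, 0, 0, 0], [-0.29, -1, 0, 0, 0, 0], [-0.29, -1, 0, 0, 0, 0], [-0.29, -1, 0, 0, 0, 0], [-0.29, -1, 0, 0, 0, 0], [-0.29, -1, 0, 0, 0, 0]]}}

```text
t: 20.72
ee_pos: [0.5751, -0.0382, 0.1222]
orientation: [-0.0, -0.011, 1.0, -0.0]
contact_force: [0.0, -0.4, -0.5]
finger_gap: 0.062
gripper_force: 0.0
```

>>> {"api": "move_arm", "payload": {"increments": [[-0.29, -1, -0.2, 0, 0, 0], [-0.05, -0.33, 0, 0, 0, -0.67], [0, 0, 0, 0, 0, -1], [0, 0, 0, 0, 0, -1], [0, 0, 0, 0, 0, -1], [0, 0, 0, 0, 0, -1], [0, 0, 0, 0, 0, -1], [0, 0, 0, 0, 0, -1], [0, 0, 0, 0, 0, -1], [0, 0, 0, 0, 0, 0]]}}

```text
t: 21.98
ee_pos: [0.584, -0.0706, 0.127]
orientation: [-0.0, -0.519, 0.855, 0.0]
contact_force: [-0.1, -0.4, 0.4]
finger_gap: 0.062
gripper_force: 0.0
```

```bash
python3 - <<'E'
from h import *
d,T=wrist()
go(.585,-.07,.014,np.radians(152.6))
a=rect(d,T,.585,-.07,.04,.05,500)
cv2.imwrite('pics/w4.png',a)
E
```

```text
t 22.02 p [ 0.5841 -0.0705  0.1271] yaw 152.5 j7 2.1 | wz -0.02 shift before [-0.03 -0.03  4.52] after [-0.03 -0.03  4.52] tilt u [ 0. -0.  0.]
```

View pics/w4.png

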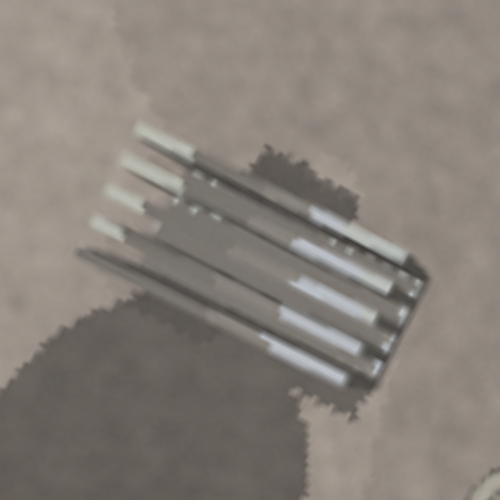

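The fin-top corners are at about (140,120), (411,258), (347,386), (80,250). The heat sink is at (0.5844, -0.0689), axis 63.1°, within 2 mm of the first estimate.

>>> {"api": "move_arm", "payload": {"increments": [[-0.06, 0.02, 0.7, 0, 0, -0.07], [0, 0, 0.8, 0, 0, 0], [0, 0, 0.8, 0, 0, 0], [0, 0, 0.8, 0, 0, 0], [0, 0, 0.8, 0, 0, 0], [0, 0, 0.6, 0, 0, 0], [0, 0, 0, 0, 0, 0]]}}

```text
t: 22.9
ee_pos: [0.5838, -0.0687, 0.0135]
orientation: [-0.001, -0.524, 0.852, 0.001]
contact_force: [1.0, 0.7, 0.4]
finger_gap: 0.062
gripper_force: 0.0
```

>>> {"api": "move_arm", "payload": {"increments": [[0, 0, 0, 0, 0, 0], [0, 0, 0, 0, 0, 0], [0, 0, 0, 0, 0, 0], [0, 0, 0, 0, 0, 0], [0, 0, 0, 0, 0, 0], [0, 0, 0, 0, 0, 0]], "claw": 20, "squeeze": 40}}

```text
t: 23.65
ee_pos: [0.5854, -0.0687, 0.0157]
orientation: [0.001, -0.524, 0.852, -0.0]
contact_force: [-0.5, 0.2, 6.7]
finger_gap: 0.0292
gripper_force: 41.4
```

```bash
python3 - <<'E'
from h import *
go(.576,.2636,.12,np.radians(91.2))
E
```

```text
t 23.65 p [ 0.5854 -0.0687  0.0157] yaw 153.2 j7 1.99 | wz 7.75 shift before [-11.7    6.33  -4.17] after [ 0.09 13.3  -4.17] tilt u [-0.01  0.01  0.  ]
```

>>> {"api": "move_arm", "payload": {"increments": [[0, 0, -0.6, 0, 0, 0], [0, 0, -0.9, 0, 0, 0.75], [0, 0, -0.9, 0, 0, 1], [0, 0, -0.9, 0, 0, 1], [0, 0, -0.9, 0, 0, 1], [0, 0, 0, 0, 0, 1], [0, 0, 0, 0, 0, 1], [0, 0, 0, 0, 0, 1], [0, 0.3, 0, 0, 0, 1], [0, 1, 0, 0, 0, 0], [0, 1, 0, 0, 0, 0], [0, 1, 0, 0, 0, 0]]}}

```text
t: 25.15
ee_pos: [0.5815, 0.0146, 0.1203]
orientation: [-0.0, -0.01, 1.0, 0.0]
contact_force: [0.8, -0.1, -1.0]
finger_gap: 0.0292
gripper_force: 40.5
```

>>> {"api": "move_arm", "payload": {"increments": [[0, 1, 0, 0, 0, 0], [0, 1, 0, 0, 0, 0], [0, 1, 0, 0, 0, 0], [0, 1, 0, 0, 0, 0], [0, 1, 0, 0, 0, 0], [0, 1, 0, 0, 0, 0], [0, 1, 0, 0, 0, 0], [0, 1, 0, 0, 0, 0], [0, 1, 0, 0, 0, 0], [0, 1, 0, 0, 0, 0], [0, 0, 0, 0, 0, 0]]}}

```text
t: 26.52
ee_pos: [0.5756, 0.2669, 0.1203]
orientation: [-0.0, -0.012, 1.0, 0.002]
contact_force: [0.1, -0.1, -0.6]
finger_gap: 0.0295
gripper_force: 40.5
```

```bash
python3 - <<'E'
from h import *
go(.576,.2636,.0245,np.radians(91.2))
d,T=wrist()
cv2.imwrite('pics/w5.png',rect(d,T,.55,.2145,.018,.12,500))
E
```

```text
t 26.52 p [0.5756 0.2669 0.1203] yaw 91.4 j7 0.85 | wz 0.03 shift before [-0.02 -0.15  3.83] after [-0.02 -0.15  3.83] tilt u [ 0.02 -0.   -0.  ]
```

View pics/w5.png

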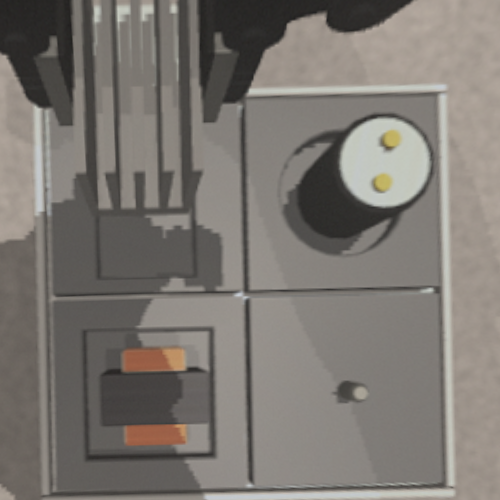

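The can sits inside the round well (base near (350,205)) and the transformer inside the square well (150,395). The heat sink is lined up over the oblong well.

>>> {"api": "move_arm", "payload": {"increments": [[0, -0.08, 0.5, 0, 0, 0], [0, 0, 0.9, 0, 0, 0], [0, 0, 0.9, 0, 0, 0], [0, 0, 0.9, 0, 0, 0], [0, 0, 0.35, 0, 0, 0], [0, 0, 0.15, 0, 0, 0], [0, 0, 0.08, 0, 0, 0], [0, 0, 0.04, 0, 0, 0], [0, 0, 0, 0, 0, 0]]}}

```text
t: 27.7
ee_pos: [0.5771, 0.2618, 0.0248]
orientation: [0.0, -0.01, 1.0, 0.0]
contact_force: [-0.3, 0.1, -1.0]
finger_gap: 0.0292
gripper_force: 40.5
```

>>> {"api": "move_arm", "payload": {"increments": [[0, 0.05, 0.03, 0, 0, 0], [0, 0, 0.03, 0, 0, 0], [0, 0, 0.03, 0, 0, 0], [0, 0, 0, 0, 0, 0]]}}

```text
t: 28.2
ee_pos: [0.577, 0.2632, 0.0237]
orientation: [0.0, -0.01, 1.0, 0.0]
contact_force: [-2.9, -0.9, 10.6]
finger_gap: 0.0295
gripper_force: 42.0
```

>>> {"api": "move_arm", "payload": {"increments": [[0, 0, 0, 0, 0, 0], [0, 0, 0, 0, 0, 0], [0, 0, -0.5, 0, 0, 0], [0, 0, -1, 0, 0, 0], [0, 0, -1, 0, 0, 0], [0, 0, -1, 0, 0, 0], [0, 0, -0.6, 0, 0, 0]], "claw": 48}}

```text
t: 29.08
ee_pos: [0.5774, 0.2632, 0.1265]
orientation: [0.001, -0.01, 1.0, 0.001]
contact_force: [-1.0, -0.2, 1.0]
finger_gap: 0.0482
gripper_force: 0.0
```

```bash
python3 - <<'E'
from h import *
go(.467,-.174,.12,np.radians(91.2))
E
```

```text
t 29.07 p [0.5774 0.2632 0.1265] yaw 91.2 j7 0.85 | wz -0.0 shift before [  4.78 -17.39   0.23] after [  4.78 -17.39   0.23] tilt u [0.01 0.01 0.  ]
```

>>> {"api": "move_arm", "payload": {"increments": [[0.27, -1, 0, 0, 0, 0], [0.27, -1, 0, 0, 0, 0], [0.27, -1, 0, 0, 0, 0], [0.27, -1, 0, 0, 0, 0], [0.27, -1, 0, 0, 0, 0], [0.27, -1, 0, 0, 0, 0], [0.27, -1, 0, 0, 0, 0], [0.27, -1, 0, 0, 0, 0], [0.27, -1, 0, 0, 0, 0], [0.27, -1, 0, 0, 0, 0], [0.27, -1, 0, 0, 0, 0], [0.27, -1, 0, 0, 0, 0]], "claw": 82}}

```text
t: 30.58
ee_pos: [0.5018, -0.0396, 0.1247]
orientation: [0.0, -0.01, 1.0, -0.0]
contact_force: [-0.9, -0.3, 0.2]
finger_gap: 0.0819
gripper_force: 0.0
```

>>> {"api": "move_arm", "payload": {"increments": [[0.27, -1, 0, 0, 0, 0], [0.27, -1, 0, 0, 0, 0], [0.27, -1, 0, 0, 0, 0], [0.27, -1, 0, 0, 0, 0], [0.27, -1, 0, 0, 0, 0], [0.27, -0.4, 0, 0, 0, 0], [0, 0, 0, 0, 0, 0], [0, 0, 0, 0, 0, 0]]}}

```text
t: 31.58
ee_pos: [0.4648, -0.1732, 0.1246]
orientation: [0.0, -0.011, 1.0, 0.0]
contact_force: [-0.1, 0.7, 0.4]
finger_gap: 0.0815
gripper_force: 0.0
```

```bash
python3 - <<'E'
from h import *
d,T=wrist()
go(.467,-.174,.014,np.radians(91.2))
a=rect(d,T,.467,-.174,.044,.06,500)
g=cv2.cvtColor(a,cv2.COLOR_BGR2GRAY)
cv2.imwrite('pics/w6.png',a)
E
```

```text
t 31.62 p [ 0.4649 -0.1731  0.1246] yaw 91.3 j7 1.4 | wz 0.01 shift before [-0.08 -0.04  4.43] after [-0.08 -0.04  4.43] tilt u [ 0.01  0.   -0.  ]
```

View pics/w6.png

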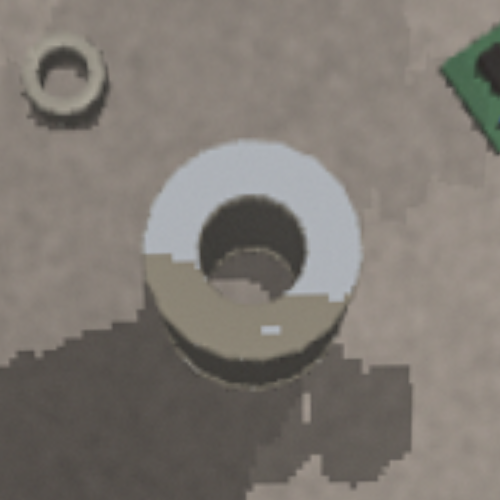

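The reel top is centred at (253,250), so it is at (0.467, -0.1747).

>>> {"api": "move_arm", "payload": {"increments": [[-0.08, -0.06, 0.7, 0, 0, 0], [0, 0, 0.8, 0, 0, 0], [0, 0, 0.8, 0, 0, 0], [0, 0, 0.8, 0, 0, 0], [0, 0, 0.8, 0, 0, 0], [0, 0, 0.5, 0, 0, 0], [0, 0, 0, 0, 0, 0]]}}

```text
t: 32.5
ee_pos: [0.4661, -0.1752, 0.0139]
orientation: [-0.001, -0.011, 1.0, 0.0]
contact_force: [0.2, 0.0, -0.6]
finger_gap: 0.0813
gripper_force: 0.0
```

>>> {"api": "move_arm", "payload": {"increments": [[0, 0, 0, 0, 0, 0], [0, 0, 0, 0, 0, 0], [0, 0, 0, 0, 0, 0], [0, 0, 0, 0, 0, 0], [0, 0, 0, 0, 0, 0], [0, 0, 0, 0, 0, 0]], "claw": 44, "squeeze": 50}}

```text
t: 33.25
ee_pos: [0.4668, -0.176, 0.0155]
orientation: [0.001, -0.01, 1.0, -0.0]
contact_force: [-0.3, 0.5, 5.5]
finger_gap: 0.0512
gripper_force: 52.1
```

```bash
python3 - <<'E'
from h import *
go(.4832,.167,.12,np.radians(91.2))
E
```

```text
t 33.25 p [ 0.4668 -0.176   0.0155] yaw 91.2 j7 1.31 | wz -0.0 shift before [-0.94 13.7  -4.18] after [-0.95 13.7  -4.18] tilt u [-0.    0.01  0.  ]
```

>>> {"api": "move_arm", "payload": {"increments": [[0, 0, -0.6, 0, 0, 0], [0, 0, -0.9, 0, 0, 0], [0, 0, -0.9, 0, 0, 0], [0, 0.2, -0.9, 0, 0, 0], [-0.08, 0.7, -0.9, 0, 0, 0], [-0.08, 1, 0, 0, 0, 0], [-0.08, 1, 0, 0, 0, 0], [-0.08, 1, 0, 0, 0, 0], [-0.08, 1, 0, 0, 0, 0], [-0.08, 1, 0, 0, 0, 0], [-0.08, 1, 0, 0, 0, 0], [-0.08, 1, 0, 0, 0, 0]]}}

```text
t: 34.75
ee_pos: [0.478, 0.0223, 0.1204]
orientation: [0.0, -0.01, 1.0, -0.0]
contact_force: [0.2, 0.4, -2.3]
finger_gap: 0.0513
gripper_force: 53.0
```

>>> {"api": "move_arm", "payload": {"increments": [[-0.08, 1, 0, 0, 0, 0], [-0.08, 1, 0, 0, 0, 0], [-0.08, 1, 0, 0, 0, 0], [-0.08, 1, 0, 0, 0, 0], [0, 1, 0, 0, 0, 0], [0, 0.75, 0, 0, 0, 0], [0, 0, 0, 0, 0, 0], [0, 0, 0, 0, 0, 0]]}}

```text
t: 35.75
ee_pos: [0.4831, 0.164, 0.1196]
orientation: [-0.0, -0.01, 1.0, -0.001]
contact_force: [0.5, -0.5, -2.8]
finger_gap: 0.0516
gripper_force: 53.0
```

```bash
python3 - <<'E'
from h import *
d,T=wrist()
go(.4832,.167,.034,np.radians(91.2))
cv2.imwrite('pics/w7.png',rect(d,T,.4832,.167,.034,.1,500))
E
```

```text
t 35.8 p [0.4832 0.1639 0.1195] yaw 91.1 j7 0.86 | wz -0.02 shift before [-0.01  0.13  3.42] after [-0.01  0.13  3.42] tilt u [-0.01 -0.    0.  ]
```

View pics/w7.png

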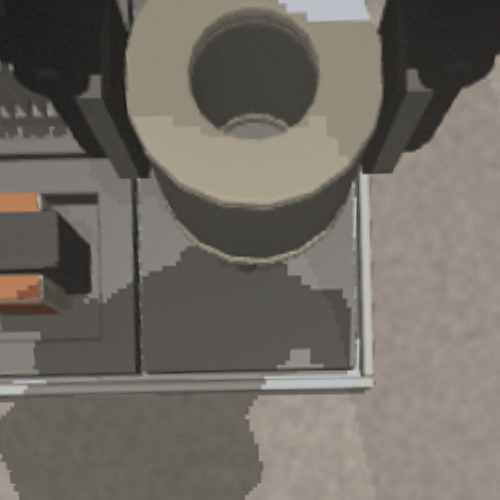

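The reel hangs upright and square over the peg nest, with the peg hidden beneath it. I'll lower it and watch the force.

>>> {"api": "move_arm", "payload": {"increments": [[0, 0.1, 0.5, 0, 0, 0], [0, 0, 0.8, 0, 0, 0], [0, 0, 0.8, 0, 0, 0], [0, 0, 0.4, 0, 0, 0], [0, 0, 0.3, 0, 0, 0], [0, 0, 0.3, 0, 0, 0], [0, 0, 0.15, 0, 0, 0], [0, 0, 0.08, 0, 0, 0], [0, 0, 0, 0, 0, 0]]}}

```text
t: 36.92
ee_pos: [0.4833, 0.1682, 0.0364]
orientation: [0.0, -0.01, 1.0, 0.0]
contact_force: [-0.3, 0.5, -2.8]
finger_gap: 0.0512
gripper_force: 52.9
```

>>> {"api": "move_arm", "payload": {"increments": [[0, -0.05, 0.05, 0, 0, 0], [0, 0, 0.04, 0, 0, 0], [0, 0, 0.03, 0, 0, 0], [0, 0, 0, 0, 0, 0]]}}

```text
t: 37.42
ee_pos: [0.4833, 0.1669, 0.0336]
orientation: [0.0, -0.01, 1.0, 0.0]
contact_force: [-0.7, 0.1, 2.6]
finger_gap: 0.0512
gripper_force: 53.4
```

Contact is at the expected height for the nest top. I'll release and rise.

>>> {"api": "move_arm", "payload": {"increments": [[0, 0, 0.02, 0, 0, 0], [0, 0, 0, 0, 0, 0]]}}

```text
t: 37.67
ee_pos: [0.4833, 0.1668, 0.0336]
orientation: [0.0, -0.01, 1.0, -0.0]
contact_force: [-0.7, -0.9, 7.7]
finger_gap: 0.0518
gripper_force: 54.0
```

>>> {"api": "move_arm", "payload": {"increments": [[0, 0, 0, 0, 0, 0], [0, 0, 0, 0, 0, 0], [0, 0, -0.5, 0, 0, 0], [0, 0, -1, 0, 0, 0], [0, 0, -1, 0, 0, 0], [0, 0, -1, 0, 0, 0], [0, 0, -1, 0, 0, 0], [0.8, 0, -1, 0, 0, 0], [1, 0, -0.5, 0, 0, 0], [1, 0, 0, 0, 0, 0], [0, 0, 0, 0, 0, 0]], "claw": 66}}

```text
t: 39.05
ee_pos: [0.4115, 0.1651, 0.1836]
orientation: [-0.0, -0.011, 1.0, -0.0]
contact_force: [0.5, 0.2, -0.4]
finger_gap: 0.0659
gripper_force: 0.0
```

```bash
python3 - <<'E'
from h import *
d,T=wrist();cv2.imwrite('pics/w8.png',rect(d,T,.54,.2145,.03,.12,600))
d=get_image('scene');s=d['color'][140:280,140:510,::-1]
cv2.imwrite('pics/s8.png',cv2.resize(s,None,fx=2.1,fy=2.1,interpolation=cv2.INTER_CUBIC))
E
```

```text
(no output)
```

View pics/w8.png

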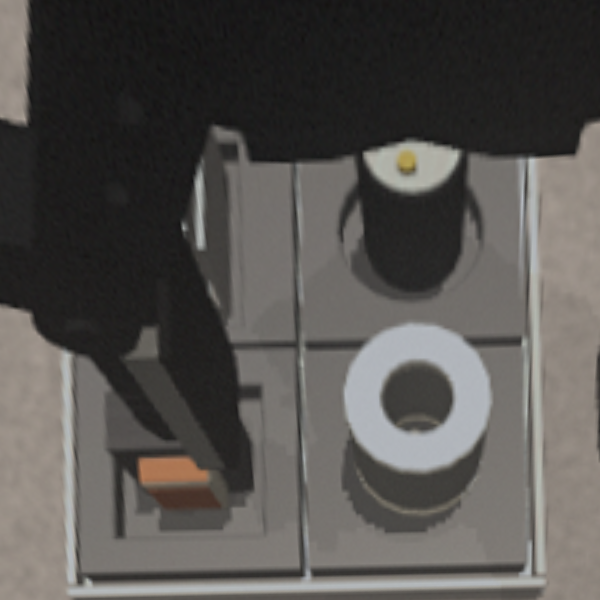

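View pics/s8.png

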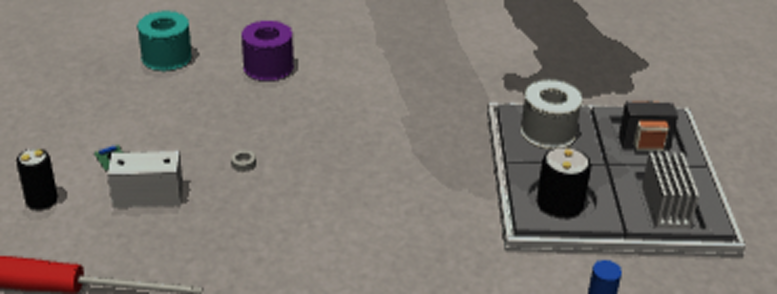

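All four parts stand upright in their places: reel (550,115), transformer (648,125), can (565,180) and heat sink (672,190). The look-alikes are untouched at (37,180) and (145,180).

```bash
python3 -c "
from station import hand_in;print(hand_in())"
```

```text
the job is handed in; nothing more can be done
None
```

The large can, transformer, heat sink and reel were set upright in their tray places in that order by about 39 s; the final pictures show them in place with the look-alikes untouched, and the job is handed in (no verdict was returned).

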